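# Nut drivers back into the graded rail

## Robot

A 6-joint arm with a two-finger parallel gripper is mounted at the origin on the work surface. World frame = base frame: x ahead of the robot, y to its left, z up, the work surface at z = 0. Lengths are in mm, angles in rad, forces in N, time in s.
With the tool pointing down it reaches from about 300 to 775 mm from the base axis. Payload 14.6 kg.
Tool frame: the origin (TCP) lies at the centre of the arm's flange, where the gripper is bolted on; the fingertips stand 173 mm ahead of it and the grasp point (between the pads) lies 155 mm ahead of it; z points along the fingers, y is the line along which they close (so a half turn about z gives the same grasp; the last joint's range is limited). The gripper opens to 85 mm and grips with 20 to 120 N. Pads are 22 mm wide; open, the fingers measure 114 mm over their backs; the gripper's body (76 mm by 85 mm) begins 54 mm behind the grasp point. The pads swing forward as they close: fully open they stand 13 mm farther back than shut.
Start: joints at [-1.292, 0.3, 1.521, -0, 1.321, -0.067], TCP at [186.415, -517.436, 404.681] pointing down, gripper open.
Joint ranges: [-3.03, 3.03], [-0.79, 2.21], [0.23, 2.52], [-1.04, 4.18], [0, 3.07], [-2.55, 2.55]. Speed limits (rad/s): [2.22, 2.22, 2.57, 3.14, 3.14, 3.14].

## Interface

Orientations are given as a unit quaternion [w, x, y, z].
In Python, from rig import bot, eyes gives the robot as it stands. Calls block until the motion is done:
- bot.move_to(position, orientation): joint-space move of the TCP to a pose.
- bot.servo_line(position, attitude=None, speed=150, until_force=None): straight line of the TCP; attitude=None keeps the orientation; speed is the mean speed in mm/s. With until_force (N) it stops when the force on the tool has changed by that much, and returns True; else False.
- bot.move_joints(angles): joint-space move.
- bot.move_gripper(opening, grip_force=None): finger opening in mm; grip_force is the grip in N (None keeps the last); returns when the fingers have stopped.
- bot.dwell(seconds).
- bot.ik(position, orientation): joint angles nearest the present ones, or None.
- eyes.read_camera(name): name is "scene" or "top" or "wrist"; returns a dict with "image" (384x512x3 uint8, blue, green, red), "depth" (384x512 float32, mm along the optical axis (not along the pixel's ray), 0 where there is no reading), "fovy" (degrees; the focal length in pixels is half the picture's height over the tangent of half this angle, whatever the lens; pixels are square), "cx", "cy" (the principal point, pixels), "k1" (the pictures are not rectified: a ray, as slopes to the right and down, at radius r is drawn at 1 + k1 r^2 times it, then the intrinsics apply), "eye" and "attitude" of the camera in the world; the wrist camera has in their place "mount" (4x4, takes a point from camera to tool coordinates, whose origin is the TCP and whose axes are the flange's). Camera axes: x right, y down, z forward; pixel columns grow to the right and rows downward; lengths in mm; the calibration is good to about 2 mm. A picture is of the moment at which its call begins: read the wrist's pose just before it.
A pose or a line that the arm cannot do raises bot.MotionError and nothing moves.
- bot.finish_job(): hands the job in; it is judged then, once.
Trained networks look in the newest picture that a camera, given by its name, has taken for a name from the list of things; names that differ only in an ending like _2 or _b are one class to them, and where a whole thing is asked for, a point or a joint stands for the part that bears it (a point fixed in the world has none). Each returns a list of dicts, best first, with "p" (0 to 1); they miss things now and then, are a little off and sometimes report something else, mostly with a low value. They report only what shows in the picture. A call takes as long as a camera call.
- eyes.look_for(camera, target): "pixel" ([row, column] in pixels, amid what is visible of it).
- eyes.trace(camera, target): "pixels" (384x512 bool, what is visible of it) and "pixel" ([row, column] in pixels, amid what is visible of it).
Readings, each from a call of its own:
- bot.read_clock(): time.
- bot.read_joint_positions(): joint angles.
- bot.read_qvel(): joint speeds.
- bot.read_effort(): joint torques, N m.
- bot.read_ee_pos(): TCP position.
- bot.read_tool_rot(): TCP orientation.
- bot.read_ft_force(): force on the tool from outside, world axes, zero at the start.
- bot.read_moment(): the same for the moment, N m.
- bot.read_grip_width(): finger opening in mm.
- bot.read_grip_force(): force on a finger pad.
Only numpy, scipy, OpenCV 4.12 (cv2) and the standard library are available. Lean on these libraries where they do the work, as an engineer would, in place of code of your own. Each camera call takes 0.05 s, during which the arm holds its last target. There are 200 camera calls.

## Task

Put the two nut drivers, the yellow one and the red one, from the wooden caddy back into the slanted tool rail, each in the hole bored for its shaft, pushed fully home so the collar sits flat on the rail, and let go. Leave the screwdriver in the caddy and everything else on the bench where it is.

Things in the scene. Friction and masses are not known exactly. Their poses are not given: they have to be found in the camera images.
- driver12: nut driver, yellow handle, upright in a pocket of the caddy. Steel shaft 12 mm dia., 95 mm long, end chamfered 1.5 mm. Origin: centre of the flat underside of its 35 mm collar, where the shaft begins; z up the handle, shaft along -z. Round grip 31 mm dia. from 36 to 92 mm above the origin, thinner below it, handle top at 105 mm. Its turn about z does not matter. 0.08 to 0.24 kg
- driver18: nut driver, red handle, upright in a pocket of the caddy. Steel shaft 18 mm dia., 95 mm long, end chamfered 1.5 mm. Origin: centre of the flat underside of its 35 mm collar, where the shaft begins; z up the handle, shaft along -z. Round grip 31 mm dia. from 36 to 92 mm above the origin, thinner below it, handle top at 105 mm. Its turn about z does not matter. 0.08 to 0.24 kg
- caddy: wooden tool caddy fixed to the bench, 100 x 235 x 120 mm high. Dark top plate with three equal 24 mm pockets in a row, 70 mm apart; in each a tool hangs shaft down, collar resting on the plate: two nut drivers and a screwdriver, in any order. Origin: centre of its underside; y along the row (pockets at y = -70, 0, 70 mm; collars at z = 120 mm)
- rack: tool rack fixed to the bench: aluminium rail 300 x 58 x 30 mm with five graded through holes 60 mm apart, on two grey side plates and a dark base 170 x 325 mm. The rail is tipped 30 degrees, top face towards the robot's side. Origin on the bench below the middle hole (mouths 115 mm up); y along the row to the smaller holes. A driver fully home has its collar flat on the rail
- hole0 (a point): centre of the mouth, in the rail's slanted top face, of the 9 mm driver's hole (10.5 mm bore, chamfered, right through), number 1 of 5 from the left as seen from the robot; taken by the blue driver. z: hole's axis out of the mouth, leaning 30 degrees from vertical towards the robot's side; y: along the row to the smaller holes; x: across the rail
- hole1 (a point): centre of the mouth, in the rail's slanted top face, of the 12 mm driver's hole (13.5 mm bore, chamfered, right through), number 2 of 5 from the left as seen from the robot; empty at the start. z: hole's axis out of the mouth, leaning 30 degrees from vertical towards the robot's side; y: along the row to the smaller holes; x: across the rail
- hole2 (a point): centre of the mouth, in the rail's slanted top face, of the 15 mm driver's hole (16.5 mm bore, chamfered, right through), number 3 of 5 from the left as seen from the robot; empty, its driver is out on loan. z: hole's axis out of the mouth, leaning 30 degrees from vertical towards the robot's side; y: along the row to the smaller holes; x: across the rail
- hole3 (a point): centre of the mouth, in the rail's slanted top face, of the 18 mm driver's hole (19.5 mm bore, chamfered, right through), number 4 of 5 from the left as seen from the robot; empty at the start. z: hole's axis out of the mouth, leaning 30 degrees from vertical towards the robot's side; y: along the row to the smaller holes; x: across the rail
- hole4 (a point): centre of the mouth, in the rail's slanted top face, of the 21 mm driver's hole (22.5 mm bore, chamfered, right through), number 5 of 5 from the left as seen from the robot; taken by the green driver. z: hole's axis out of the mouth, leaning 30 degrees from vertical towards the robot's side; y: along the row to the smaller holes; x: across the rail
- driver9: nut driver, blue handle, home in the 9 mm hole; it stays. Steel shaft 9 mm dia., 95 mm long, end chamfered 1.5 mm. Origin: centre of the flat underside of its 35 mm collar, where the shaft begins; z up the handle, shaft along -z. Round grip 31 mm dia. from 36 to 92 mm above the origin, thinner below it, handle top at 105 mm. Its turn about z does not matter. 0.08 to 0.24 kg
- driver21: nut driver, green handle, home in the 21 mm hole; it stays. Steel shaft 21 mm dia., 95 mm long, end chamfered 1.5 mm. Origin: centre of the flat underside of its 35 mm collar, where the shaft begins; z up the handle, shaft along -z. Round grip 31 mm dia. from 36 to 92 mm above the origin, thinner below it, handle top at 105 mm. Its turn about z does not matter. 0.08 to 0.24 kg
- screwdriver: screwdriver with a grey handle of the same shape and size as the nut drivers' (origin under its 35 mm collar, z up the handle, 105 mm tall above the collar) on a thin 7 mm shaft, in the third pocket of the caddy; it stays there
- multimeter: yellow multimeter lying on the bench, 185 x 90 x 46 mm; origin at the centre of its underside
- chassis: open aluminium instrument case with a circuit board, 200 x 130 x 45 mm; origin at the centre of its underside
- pliers: orange-handled pliers lying flat, 195 mm long, 16 mm high; origin near the pivot on the bench
- standoff_bin: small grey bin of brass and steel standoffs, 150 x 100 x 55 mm; origin at the centre of its underside
- cleaner_tub: white and blue plastic tub standing behind, 62 mm in diameter, 100 mm high; origin at the centre of its underside

How it is judged:
By the outcome, as a careful person would: the job done as asked, in the order asked, and still so for the second after the job is handed in, with the robot touching nothing.
It also fails if it takes over 72 s, if anything falls off the work surface, if the arm or the gripper's body presses on something with over 40 N, if the wrist force passes 120 N, or if a joint passes its speed limit or range.

## Working session

There is one attempt and no reset: what is moved stays moved. The work goes in short steps, each a Python script; the robot and the scene stay as the last script left them, time stands still between calls to the robot, and variables do not carry over. Pictures are saved under pics/ and viewed, at most 10 in all, crops included, and the job is handed in when it is done.

```bash
mkdir -p pics; ls
cat > h.py <<'E'
import numpy as np, cv2
from scipy.spatial.transform import Rotation as R
from rig import bot, eyes
def rot(q): return R.from_quat(np.r_[q[1:],q[0]])
def quat(M): q=R.from_matrix(M).as_quat(); return [float(v) for v in np.r_[q[3],q[:3]]]
def cam(name):
    p=np.array(bot.read_ee_pos()); q=bot.read_tool_rot()
    c=eyes.read_camera(name)
    if name=='wrist':
        T=np.eye(4);T[:3,:3]=rot(q).as_matrix();T[:3,3]=p
        c['T']=T@np.array(c['mount'])
    else:
        T=np.eye(4);T[:3,:3]=rot(c['attitude']).as_matrix() if np.size(c['attitude'])==4 else np.array(c['attitude']);T[:3,3]=c['eye'];c['T']=T
    f=192/np.tan(np.radians(c['fovy'])/2); c['K']=np.array([[f,0,c['cx']],[0,f,c['cy']],[0,0,1.]])
    c['D']=np.array([c['k1'],0,0,0,0.])
    return c
def rays(c,uv):
    return cv2.undistortPoints(np.array(uv,float).reshape(-1,1,2),c['K'],c['D']).reshape(-1,2)
def pts(c,mask):
    v,u=np.nonzero(mask&(c['depth']>0)); z=c['depth'][v,u].astype(float)
    n=rays(c,np.c_[u,v]); P=np.c_[n*z[:,None],z]
    return P@c['T'][:3,:3].T+c['T'][:3,3]
def proj(c,P):
    Ti=np.linalg.inv(c['T']); r,_=cv2.Rodrigues(Ti[:3,:3])
    return cv2.projectPoints(np.array(P,float).reshape(-1,1,3),r,Ti[:3,3],c['K'],c['D'])[0].reshape(-1,2)
E
python3 - <<'E'
from h import *
for n in('scene','top'):
    c=cam(n); cv2.imwrite(f'pics/{n}0.png',c['image']); print(n,c['eye'],c['fovy'],c['k1'],c['attitude'])
    for t in('driver12','driver18','screwdriver','driver9','driver21','caddy','rack','hole1','hole3'):
        for d in eyes.trace(n,t)[:2]:
            P=pts(c,d['pixels']); print(t,round(d['p'],2),d['pixel'],len(P),np.median(P,0).round(0) if len(P) else '',P.max(0).round(0) if len(P) else '')
print(bot.read_clock())
E
```

```text
pics
rig.py
scene [1351.37784758 -706.3379274   863.34357286] 47.33633276880056 -0.10404586499913299 [-0.41833864  0.80927291  0.37145755 -0.17913523]
driver12 0.86 [168.5, 264.2] 440 [533.  52. 152.] [603.  76. 209.]
driver12 0.75 [206.2, 201.3] 530 [ 579. -197.  166.] [589.   4. 226.]
driver18 0.86 [168.5, 264.2] 440 [533.  52. 152.] [603.  76. 209.]
driver18 0.75 [206.2, 201.3] 530 [ 579. -197.  166.] [589.   4. 226.]
screwdriver 0.91 [214.2, 176.4] 456 [ 575. -269.  177.] [ 583. -109.  226.]
driver9 0.86 [168.5, 264.2] 440 [533.  52. 152.] [603.  76. 209.]
driver9 0.75 [206.2, 201.3] 530 [ 579. -197.  166.] [589.   4. 226.]
driver21 0.86 [168.5, 264.2] 440 [533.  52. 152.] [603.  76. 209.]
driver21 0.75 [206.2, 201.3] 530 [ 579. -197.  166.] [589.   4. 226.]
caddy 0.84 [250.8, 177.7] 4283 [ 579. -272.   34.] [ 628. -144.  155.]
hole1 0.83 [174.4, 293.0] 860 [581. 164. 116.] [598. 324. 130.]
hole3 0.83 [174.4, 293.0] 860 [581. 164. 116.] [598. 324. 130.]
top [ 360.9660402    -9.94761642 1234.28306867] 49.16886511752816 0.025664345743294036 [-0.06201674  0.71272012 -0.69671947  0.0
[... 416 characters left out ...]
 582. -172.  228.]
driver9 0.8 [193.3, 146.8] 315 [528. 297. 182.] [569. 381. 211.]
driver21 0.81 [183.1, 339.3] 223 [ 563. -184.  209.] [ 582. -172.  228.]
driver21 0.8 [193.3, 146.8] 315 [528. 297. 182.] [569. 381. 211.]
caddy 0.91 [196.4, 353.4] 2851 [ 541. -246.  116.] [ 644. -137.  225.]
rack 0.72 [188.1, 200.5] 5931 [560. 182.   6.] [667. 377. 196.]
rack 0.27 [186.1, 363.8] 271 [ 558. -255.  202.] [ 597. -244.  226.]
hole1 0.78 [184.6, 197.0] 2177 [559. 182. 115.] [617. 331. 132.]
hole1 0.19 [182.4, 362.3] 277 [ 559. -254.  200.] [ 597. -243.  226.]
hole3 0.78 [184.6, 197.0] 2177 [559. 182. 115.] [617. 331. 132.]
hole3 0.19 [182.4, 362.3] 277 [ 559. -254.  200.] [ 597. -243.  226.]
1.0
```

View pics/scene0.png

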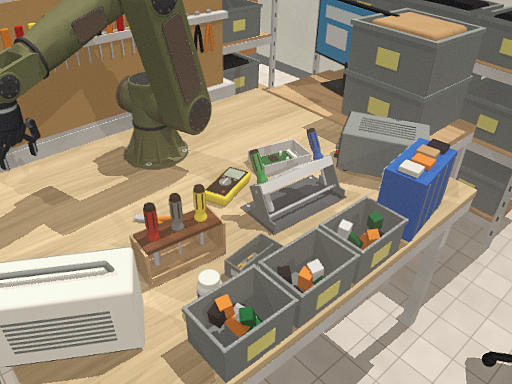

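View pics/top0.png

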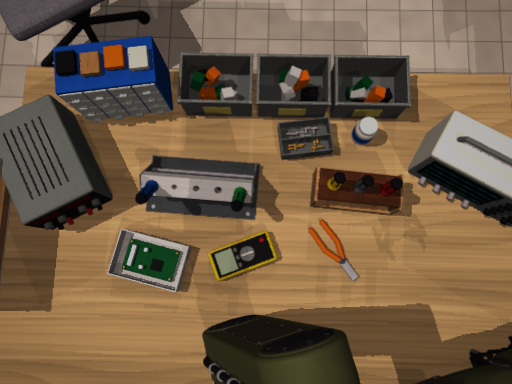

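The caddy, from +y to -y, holds yellow (top view about row 183, col 339), grey and red (about row 187, col 390). The rack has blue at its left end and green at its right end (about row 197, col 238), with three empty holes between them. Next I'll use the wrist camera.

Run:
```python
from h import *
print(rot(bot.read_tool_rot()).as_matrix().round(2))
c=cam('wrist'); print(np.array(c['mount']).round(3),c['fovy'],c['k1'])
for s in(1,-1):
    x=np.array([0,s,0.]);
    for P,z in (([540,-253,500],[0,0,-1]),([565,-183,350],[0,0,-1]),([565,-323,350],[0,0,-1]),([400,195,400],[.5,0,-.866]),([405,255,409],[.5,0,-.866]),([462,255,310],[.5,0,-.866]),([462,135,310],[.5,0,-.866])):
        z=np.array(z,float);z/=np.linalg.norm(z);M=np.c_[x,np.cross(z,x),z]
        q=bot.ik(P,quat(M)); print(s,P,None if q is None else np.round(q,2))
```

```text
[[ 0.94  0.34  0.  ]
 [ 0.34 -0.94  0.  ]
 [ 0.   -0.   -1.  ]]
[[ 0.0000e+00 -9.6100e-01 -2.7500e-01  7.1041e+01]
 [ 1.0000e+00 -0.0000e+00  1.0000e-03 -7.7000e-02]
 [-1.0000e-03 -2.7500e-01  9.6100e-01  3.0444e+01]
 [ 0.0000e+00  0.0000e+00  0.0000e+00  1.0000e+00]] 68.47646111516039 -0.012631160798878455
1 [540, -253, 500] [-0.5   0.36  1.23 -0.    1.56 -0.5 ]
1 [565, -183, 350] [-0.37  0.44  1.45 -0.    1.24 -0.37]
1 [565, -323, 350] [-0.58  0.57  1.27 -0.    1.3  -0.58]
1 [400, 195, 400] [ 0.4   0.    1.9  -0.28  0.77  0.56]
1 [405, 255, 409] [ 0.52  0.08  1.8  -0.34  0.83  0.7 ]
1 [462, 255, 310] [ 0.47  0.3   1.78 -0.4   0.62  0.74]
1 [462, 135, 310] [ 0.22  0.2   1.91 -0.22  0.53  0.39]
-1 [540, -253, 500] None
-1 [565, -183, 350] None
-1 [565, -323, 350] None
-1 [400, 195, 400] None
-1 [405, 255, 409] [ 0.52  0.08  1.8  -0.34  0.83 -2.44]
-1 [462, 255, 310] [ 0.47  0.3   1.78 -0.4   0.62 -2.4 ]
-1 [462, 135, 310] None
```

```bash
cat >> h.py <<'E'
def M_of(zdir,xdir):
    z=np.array(zdir,float);z/=np.linalg.norm(z);x=np.array(xdir,float);x-=z*(x@z);x/=np.linalg.norm(x)
    return np.c_[x,np.cross(z,x),z]
E
python3 - <<'E'
from h import *
bot.move_to([566,-253,500],quat(M_of([0,0,-1],[0,1,0])))
c=cam('wrist'); cv2.imwrite('pics/w_caddy.png',c['image']); np.save('caddy.npy',c,allow_pickle=True)
for t in('driver12','driver18','screwdriver','caddy'):
    for d in eyes.trace('wrist',t)[:3]:
        P=pts(c,d['pixels']); top=P[P[:,2]>P[:,2].max()-4]; col=c['image'][d['pixels']].mean(0)
        print(t,round(d['p'],2),np.round(d['pixel']),len(P),P[:,2].max().round(1),top.mean(0).round(1),np.ptp(top,0).round(1),col.round())
print(bot.read_clock())
z=np.array([.5,0,-.866]); bot.move_to(list(map(float,np.array([572,195,115])-z*370)),quat(M_of(z,[0,1,0])))
c=cam('wrist'); cv2.imwrite('pics/w_rack.png',c['image']); np.save('rack.npy',c,allow_pickle=True)
for t in('driver9','driver21','rack','hole1','hole2'):
    for d in eyes.trace('wrist',t)[:3]:
        P=pts(c,d['pixels']); print(t,round(d['p'],2),np.round(d['pixel']),len(P),np.median(P,0).round(1))
print(bot.read_clock())
E
```

```text
driver12 0.64 [111. 256.] 1004 226.8 [ 571.6 -189.8  224.1] [24.6 23.8  4. ] [25. 27. 31.]
driver12 0.61 [242. 245.] 1584 226.6 [ 559.2 -328.8  224.1] [24.6 24.2  4. ] [15. 17. 62.]
driver18 0.64 [111. 256.] 1004 226.8 [ 571.6 -189.8  224.1] [24.6 23.8  4. ] [25. 27. 31.]
driver18 0.61 [242. 245.] 1584 226.6 [ 559.2 -328.8  224.1] [24.6 24.2  4. ] [15. 17. 62.]
screwdriver 0.81 [181. 251.] 1258 226.4 [ 565.3 -258.7  224. ] [24.7 24.1  4. ] [36. 37. 39.]
caddy 0.7 [146. 251.] 8929 215.4 [ 560.2 -190.   213.1] [11.5 24.5  3.8] [ 37.  61. 103.]
3.025
driver9 0.89 [ 59. 237.] 1718 [511.4 298.8 202. ]
driver9 0.61 [286. 231.] 1548 [514.6  76.1 171.6]
driver21 0.89 [ 59. 237.] 1718 [511.4 298.8 202. ]
driver21 0.61 [286. 231.] 1548 [514.6  76.1 171.6]
rack 0.7 [157. 216.] 20734 [543.4 200.8   5.9]
hole1 0.95 [166. 238.] 9589 [555.4 195.2 115.1]
hole2 0.95 [166. 238.] 9589 [555.4 195.2 115.1]
5.0167
```

View pics/w_caddy.png

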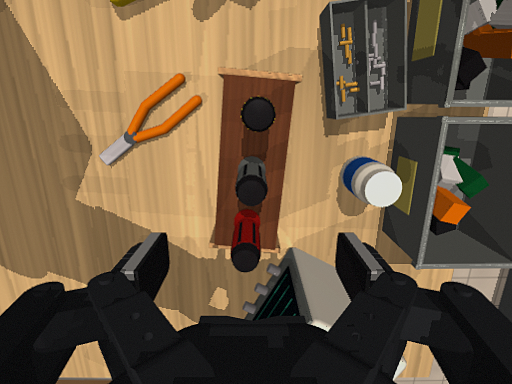

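View pics/w_rack.png

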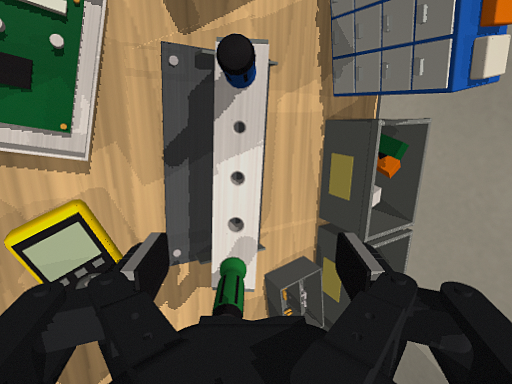

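Wrist view of the caddy: black top caps at about col/row (257,113) over yellow, (251,185) grey and (245,258) red. Wrist view of the rack: the three empty holes are at about (239,127), (237,178) and (235,223), between the blue and green drivers. Next I'll fit the rail plane and the holes.

```bash
cat >> h.py <<'E'
def holes(c,mask,guess,win=17,save=None):
    """plane of rail face from the depth, holes as dark blobs; mouths on the plane"""
    P=pts(c,cv2.erode(mask.astype(np.uint8),np.ones((5,5)))>0); ok=np.ones(len(P),bool)
    for _ in range(8):
        m=P[ok].mean(0); n=np.linalg.svd(P[ok]-m,full_matrices=False)[2][2]; ok=abs((P-m)@n)<max(1.5,2*np.std((P[ok]-m)@n)) if _>1 else abs((P-m)@n)<8
    n*=np.sign(n[2]); g=cv2.cvtColor(c['image'],cv2.COLOR_BGR2GRAY); out=[]; vis=c['image'].copy(); vis=cv2.resize(vis,None,fx=6,fy=6,interpolation=cv2.INTER_CUBIC)
    for u,v in guess:
        u,v=int(round(u)),int(round(v)); s=cv2.resize(g[v-win:v+win+1,u-win:u+win+1],None,fx=8,fy=8,interpolation=cv2.INTER_CUBIC)
        t=(float(np.percentile(s,75))+float(s.min()))/2
        cs=cv2.findContours((s<t).astype(np.uint8),cv2.RETR_EXTERNAL,cv2.CHAIN_APPROX_NONE)[0]
        ctr=min((k for k in cs if cv2.contourArea(k)>2000),key=lambda k:np.hypot(*(k.mean((0,1))-s.shape[0]/2)))
        e=cv2.fitEllipse(cv2.convexHull(ctr)); px=np.array([u-win,v-win])+(np.array(e[0])+.5)/8-.5
        d=np.r_[rays(c,px)[0],1]@c['T'][:3,:3].T; o=c['T'][:3,3]; X=o+d*(((m-o)@n)/(d@n))
        mmpx=np.linalg.norm(X-o)/c['K'][0,0]; out.append(X); print(px.round(1),X.round(1),'dia',(np.array(e[1])/8*mmpx).round(1))
        cv2.ellipse(vis,((px[0]*6+3,px[1]*6+3),(e[1][0]*.75,e[1][1]*.75),e[2]),(0,0,255),1)
    print('n',n.round(4),'tilt',np.degrees(np.arccos(n[2])).round(2),'rms',np.std((P[ok]-m)@n).round(2),ok.mean().round(2))
    if save: a=np.array(guess); x0,y0=(a.min(0)-20).astype(int)*6; x1,y1=(a.max(0)+20).astype(int)*6; k=vis[y0:y1,x0:x1]; cv2.imwrite(save,cv2.resize(k,None,fx=min(1,590/k.shape[0]),fy=min(1,590/k.shape[0])))
    return np.array(out),n,m
E
python3 - <<'E'
from h import *
c=np.load('rack.npy',allow_pickle=True).item()
cc=cam('wrist'); d=eyes.trace('wrist','hole1')[0]
H,n,m=holes(cc,d['pixels'],[(239,127),(237,178),(235,223)],save='pics/holes.png')
print(np.diff(H,axis=0).round(2),np.linalg.norm(np.diff(H,axis=0),axis=1)); print(n@(H[0]-H[2]))
print(bot.read_clock())
E
```

```text
[239.6 127. ] [556.9 241.9 115.6] dia [13.3 13.6]
[237.8 177.7] [553.6 182.2 115.7] dia [14.8 16.1]
[236.1 224.2] [550.3 122.5 115.8] dia [17.1 19. ]
n [-0.4994  0.0293  0.8659] tilt 30.02 rms 0.65 0.94
[[ -3.33 -59.67   0.1 ]
 [ -3.31 -59.74   0.11]] [59.76754891 59.83494397]
-7.079472125902468e-14
5.1167
```

View pics/holes.png

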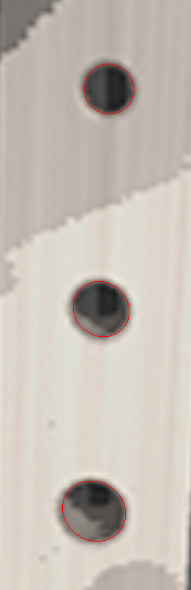

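```bash
cat >> h.py <<'E'
L=lambda a:[float(v) for v in a]
HN=np.array([-.5,.0278,.866]); HN=R.from_rotvec([0,0,-.0555]).apply([-.5,0,.8660254]); HU=R.from_rotvec([0,0,-.0555]).apply([0,1,0])
QH=quat(M_of(-HN,HU)); Hm={1:np.array([556.9,241.9,115.6]),2:np.array([553.6,182.2,115.7]),3:np.array([550.3,122.5,115.8])}
G=66
def htcp(i,tip): return Hm[i]+HN*(G+155+95+tip)   # shaft end 'tip' mm above the mouth
def pick(x,y):
    q=quat(M_of([0,0,-1],[.089,.996,0])); z=120+G+155
    bot.move_gripper(85); bot.move_to([x,y,z+75],q)
    if bot.servo_line([x,y,z],speed=90,until_force=8): print('touched!',bot.read_ee_pos()); return False
    bot.move_gripper(10,60); print('width',bot.read_grip_width(),bot.read_grip_force())
    bot.servo_line([x,y,z+130],speed=120); print('lifted',bot.read_grip_width(),bot.read_ft_force())
    return True
E
python3 - <<'E'
from h import *
V=[330,-200,520]; print(bot.ik(V,QH),bot.ik(L(htcp(1,150)),QH),bot.ik(L(htcp(3,150)),QH))
q=bot.read_joint_positions(); bot.move_to(V,QH)
if pick(571.6,-189.8):
    bot.servo_line([480,-195,490],speed=150); bot.move_to(V,QH); bot.move_to(L(htcp(1,150)),QH); bot.servo_line(L(htcp(1,20)),speed=120)
    bot.dwell(.2); c=cam('wrist'); cv2.imwrite('pics/pre1.png',c['image']); np.save('pre1.npy',c,allow_pickle=True)
    print(bot.read_grip_width(),bot.read_ft_force(),bot.read_moment(),L(htcp(1,20)),bot.read_ee_pos())
print(bot.read_clock())
E
```

```text
[-0.69553588 -0.22185017  1.82010227  0.33612306  1.13220954 -0.72003444] [ 0.63226345 -0.14370727  1.7573385  -0.35788975  1.13397185  0.7753335 ] [ 0.33644273 -0.32598591  1.89892245 -0.21730516  1.0883623   0.44581892]
width 29.884387270783904 59.08450484275818
lifted 30.071131249234774 [-0.12261442  0.08118056 -1.42280621]
29.775881162221282 [ 0.63091478 -0.28112735 -0.97390986] [ 0.05586589  0.3358739  -0.02258159] [389.1586745912384, 251.21921402865888, 406.58453439999994] [389.02800319 251.25977731 406.93892228]
15.0083
```

View pics/pre1.png

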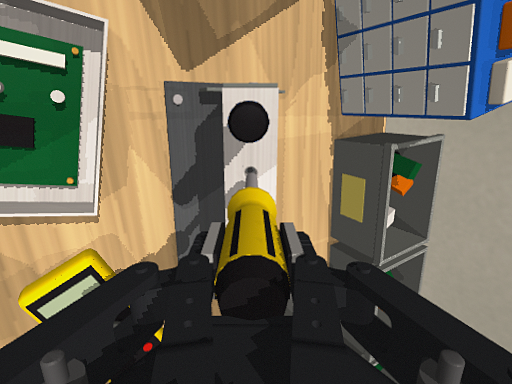

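The yellow driver is held straight. Its shaft tip is just over hole1, at about (251,172). I'll zoom in, projecting the expected positions.

Run:
```python
from h import *
c=np.load('pre1.npy',allow_pickle=True).item()
p=proj(c,[Hm[1],Hm[1]+HN*20]); print('hole, nominal tip centre px',p.round(1))
s=10; k=cv2.resize(c['image'][150:200,220:280],None,fx=s,fy=s,interpolation=cv2.INTER_CUBIC)
for X,r,col in((Hm[1],6.75,(0,0,255)),(Hm[1]+HN*20,4.5,(0,255,0)),(Hm[1]+HN*22,6,(0,255,0)),(Hm[1]+HN*35,6,(255,0,0))):
    a=np.linspace(0,2*np.pi,40); x=np.cross(HU,HN); ring=proj(c,[X+r*(np.cos(t)*x+np.sin(t)*HU) for t in a])
    cv2.polylines(k,[np.int32((ring-[220,150]+.5)*s)],True,col,1)
cv2.imwrite('pics/pre1z.png',k)
```

```text
hole, nominal tip centre px [[250.5 172.2]
 [250.4 176.5]]
```

View pics/pre1z.png

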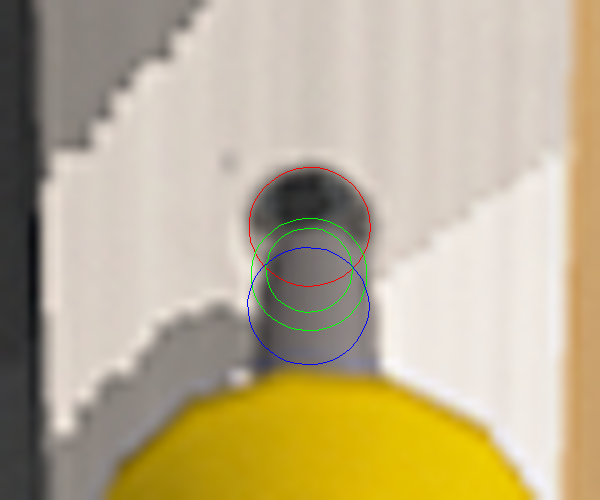

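The projections agree with the picture to under 1 mm, so I'll insert with a force guard.

```bash
cat >> h.py <<'E'
X_ax=np.cross(HU,HN)
def tipnow(i):
    d=np.array(bot.read_ee_pos())-htcp(i,0); return np.array([d@X_ax,d@HU,d@HN])
def insert(i,off=(0,0),force=15,end=-99):
    b=X_ax*off[0]+HU*off[1]; hit=bot.servo_line(L(htcp(i,end)+b),QH,speed=45,until_force=force)
    t=tipnow(i); f=np.array(bot.read_ft_force()); print('hit',hit,'tip',t.round(2),'F(x,u,n)',np.round([f@X_ax,f@HU,f@HN],1),'w',round(bot.read_grip_width(),1),'t',bot.read_clock())
    return hit,t
E
python3 - <<'E'
from h import *
insert(1); print(bot.read_moment())
E
```

```text
hit True tip [-2.400e-01  7.000e-02 -9.439e+01] F(x,u,n) [-1.2 -0.6  9.4] w 29.8 t 17.2917
[-0.14967724  0.49962009 -0.14597111]
```

Run:
```python
from h import *
insert(1,force=25,end=-100)
bot.move_gripper(70); print(bot.read_grip_width())
bot.servo_line(L(htcp(1,20)),QH,speed=150)
c=cam('wrist'); np.save('post1.npy',c,allow_pickle=True); cv2.imwrite('pics/post1.png',c['image'])
for d in eyes.trace('wrist','driver12')[:2]:
    P=pts(c,d['pixels'])-Hm[1]; hn=P@HN; s=hn>hn.max()-3; print(d['p'],np.round(d['pixel']),'axis top',hn.max().round(1),'lateral',(P[s]@X_ax).mean().round(1),(P[s]@HU).mean().round(1))
V=[330,-200,520]; bot.servo_line(L(htcp(1,60)),speed=200); bot.move_to(V,QH)
if pick(559.2,-328.8):
    bot.servo_line([470,-310,500],speed=150); bot.move_to(V,QH); bot.move_to(L(htcp(3,150)),QH); bot.servo_line(L(htcp(3,20)),speed=120)
    bot.dwell(.2); c=cam('wrist'); np.save('pre3.npy',c,allow_pickle=True)
    s=8; k=cv2.resize(c['image'][120:195,205:305],None,fx=s,fy=s,interpolation=cv2.INTER_CUBIC)
    for X,r,col in((Hm[3],9.75,(0,0,255)),(Hm[3]+HN*20,7.5,(0,255,0)),(Hm[3]+HN*22,9,(0,255,0)),(Hm[3]+HN*35,9,(255,0,0))):
        a=np.linspace(0,2*np.pi,40); ring=proj(c,[X+r*(np.cos(t)*X_ax+np.sin(t)*HU) for t in a])
        cv2.polylines(k,[np.int32((ring-[205,120]+.5)*s)],True,col,1)
    cv2.imwrite('pics/pre3z.png',k); print(tipnow(3))
print(bot.read_clock())
```

```text
hit True tip [-5.000e-02  7.400e-01 -9.816e+01] F(x,u,n) [-4.5  0.2 11.6] w 30.1 t 17.5
70.15408167767899
0.93 [120. 249.] axis top 106.0 lateral -1.8 59.9
0.69 [188. 248.] axis top 106.1 lateral -2.0 0.4
width 29.933071403510557 59.15935456752777
lifted 29.789830324202505 [ 0.09871039 -0.31958986 -3.01118435]
[5.75440150e-02 1.79496906e-02 2.03549481e+01]
29.3833
```

View pics/pre3z.png

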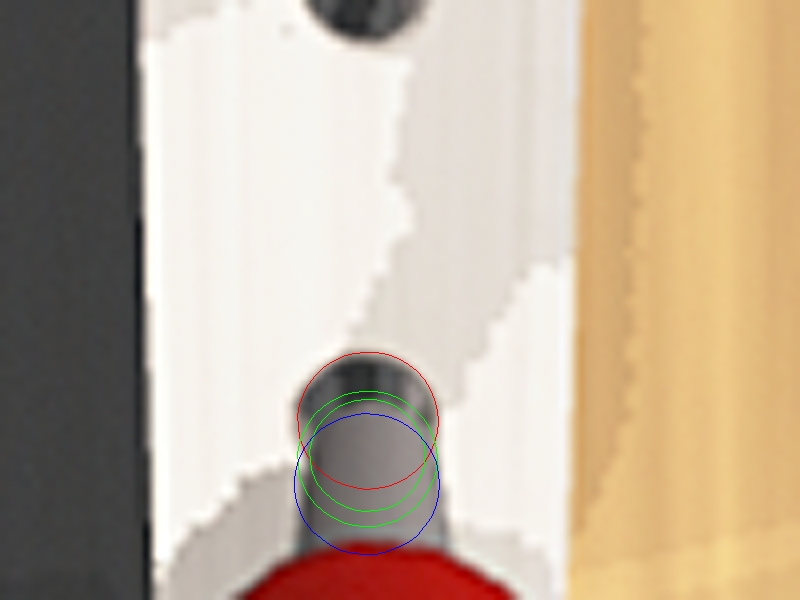

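View pics/post1.png

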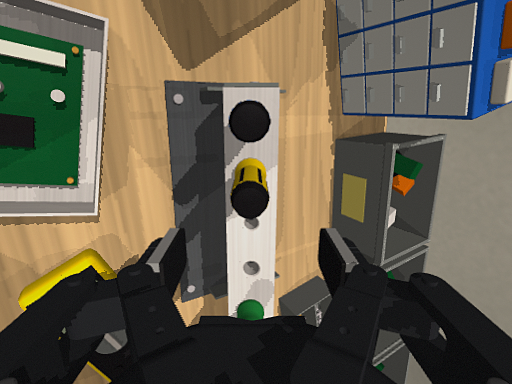

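Yellow is home: its top is 106.1 mm above the mouth along the axis, and blue's is 106.0 mm. The red driver's shaft tip, at about (251,176), lines up with hole3, so I'll insert it.

Run:
```python
from h import *
hit,t=insert(3)
if t[2]<-90:
    insert(3,force=25,end=-100)
    bot.move_gripper(70); bot.servo_line(L(htcp(3,20)),QH,speed=150)
    bot.servo_line(L(htcp(2,60)),QH,speed=150); bot.dwell(.2)
    c=cam('wrist'); cv2.imwrite('pics/final.png',c['image'])
    for n in('driver18',):
      for d in eyes.trace('wrist',n)[:5]:
        P=pts(c,d['pixels'])-Hm[3]; hn=P@HN; s=hn>hn.max()-3; print(round(d['p'],2),np.round(d['pixel']),'axis top',hn.max().round(1),'lateral',(P[s]@X_ax).mean().round(1),(P[s]@HU).mean().round(1))
print(bot.read_clock())
```

```text
hit True tip [-4.600e-01  3.000e-02 -9.441e+01] F(x,u,n) [-1.6  0.2  8. ] w 29.8 t 31.65
hit True tip [ -0.32   0.39 -99.2 ] F(x,u,n) [-3.5  2.3  3.7] w 29.8 t 31.8583
0.9 [284. 253.] axis top 105.8 lateral -2.3 -59.6
0.68 [ 49. 249.] axis top 106.6 lateral -1.8 178.5
0.61 [118. 249.] axis top 106.3 lateral -1.9 119.8
0.61 [230. 248.] axis top 106.1 lateral -1.9 0.6
34.2
```

View pics/final.png

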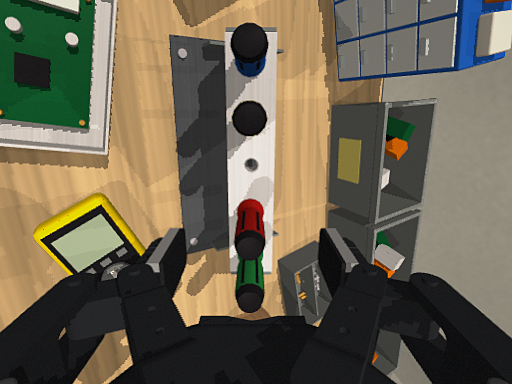

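All four drivers stand at the same height along the row: blue (249,45), yellow (249,118), red (249,240) and green (249,290). Hole2 at (251,164) is still empty. The gripper is clear, so I'll hand the job in.

```bash
python3 -c "
from h import *
print(bot.finish_job())"
```

```text
the job is handed in; nothing more can be done
None
```

The yellow and red nut drivers are fully home in the 12 mm and 18 mm holes and released, with the screwdriver left in the caddy; I handed the job in at about 34 s on the robot's clock, but no verdict came back.

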